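# Loosen the knurled collar and set the printing plate against its stop

### The arm

A 7-joint arm with a two-finger parallel gripper is mounted at the origin on a cart in front of the work surface, level with it; the furniture and walls round the work are solid. World frame = base frame: x ahead of the robot, y to its left, z up, the work surface at z = 0. Lengths are in m, angles in rad, forces in N, time in s.
With the tool pointing down it reaches from about 0.4 to 0.85 m from the base axis. Payload 10.4 kg.
Tool frame: the origin (TCP) lies on the centre line of the jaws, within the pads' length; the fingertips stand 8 mm ahead of it and the grasp point (between the pads) lies 11 mm behind it (r.finger_overhang is the distance from the TCP to the fingertips, in m); z points along the fingers, y is the line along which they close (so a half turn about z gives the same grasp; the last joint's range is limited). The gripper opens to 87 mm and grips with 3 to 60 N. Pads are 19 mm wide; open, the fingers measure 117 mm over their backs; the gripper's body (75 mm by 190 mm) begins 51 mm behind the grasp point.
Start: joints at [1.267, 0.332, -0.065, 1.46, 0.022, 1.35, -0.088], TCP at [0.173, -0.601, 0.231] pointing down, gripper open.
Joint ranges: [-2.6, 2.6], [-0.5, 2.12], [-1.47, 1.34], [0.16, 2.42], [-1.27, 4.41], [0.06, 2.06], [-2.6, 2.6]. Speed limits (rad/s): [2.22, 2.22, 2.79, 2.79, 3.14, 3.14, 3.14].

### API

Orientations are given as a unit quaternion [x, y, z, w].
In Python, from bench import r, vision gives the robot as it stands.
- The arm moves only by the tool drive_tool, never from a script. Its argument "series" is a list of rows, each a list of 2 entries, a list of its own where there are three numbers: the shift along the world's x, y, z in cm, then the turn about the world's z in degrees. A call has exactly 10 rows; each row shifts and turns the commanded pose from where the row before left it; what a row does not reach is not made up. A row lasts 1/8 s, in which the tool goes at most 62.5 mm and 10.7 degrees, less where a joint would pass 70% of its speed; a pose out of reach is approached as far as the arm can. A call with a gripper value outside its range is refused whole. "hand" is the closure, from 0 (fully open) to 1 (shut), set as the call begins (left out, the last holds). The fingers move at their own pace and stop on an object; "newtons" is the grip in N (left out, the last holds). Time passes only in rows, so rows that do not move let the fingers close, or fill a call up. It gives the time, the measured TCP pose, the force, the opening and the grip force at its end, in the units of the state.
- r.read_state(): the state, without advancing time (a new reading comes with each control period).
- vision.camera(name): name is "scene" or "top" or "wrist"; returns a dict with "color" (384x512x3 uint8, red, green, blue), "intrinsics" (3x3 intrinsics, pixels), "R" (3x3) and "t" (3): a world point X has camera coordinates R X + t; the wrist camera has in their place "mount" (4x4, takes a point from camera to tool coordinates, whose origin is the TCP and whose axes are the flange's). Camera axes: x right, y down, z forward; pixel columns grow to the right and rows downward; lengths in m; the calibration is good to about 2 mm. A picture is of the moment at which its call begins: read the wrist's pose just before it. There is no depth.
- r.close_job(): hands the job in; it is judged then, once.
The state is a dict: "time": time; "joint_positions": joint angles; "joint_vel": joint speeds; "joint_torque": joint torques, N m; "ee_pos": TCP position; "eef_rot": TCP orientation; "ft_force": force on the tool from outside, world axes, zero at the start; "torque": the same for the moment, N m; "width": finger opening in m; "grip_force": force on a finger pad.
Only numpy, scipy, OpenCV 4.12 (cv2) and the standard library are available. Lean on these libraries where they do the work, as an engineer would, in place of code of your own. Each camera call takes 0.05 s, during which the arm holds its last target. There are 200 camera calls.

### The job

The steel printing plate in the clamping jig has to be set against its end stop. With a fingertip on the knurled rim, roll the big collar counter-clockwise (seen from above) to loosen it, until the black line on its top has come round to the fixed pointer for the second time, and leave it there with line and pointer in line; only then push the plate along its channel with a fingertip until it lies fully home against the end stop. Do not grip or lift anything, and leave the other things on the bench where they are.

Things in the scene. Friction and masses are not known exactly. Their poses are not given: they have to be found in the camera images.
- jig: clamping jig, fixed to the bench: dark steel base 170 (its x) x 190 (its y) x 12 mm; origin: centre of its underside, z up. In its frame the collar's axis is at x +30, y 0 mm; the plate's channel runs along y, centred on x -40, 73 mm wide between rails 18 mm high, open at -y, closed by the stop at +y. All but the collar and its stud (9 mm radius, top 62 mm above the bench) stays below 23 mm
- collar (a joint): turn of the aluminium collar, rad; grows counter-clockwise from above (loosening). 0: black line at the fixed pointer for the first time; 6.28: second time. Starts between -5.6 and -2.2 (line 126 to 321 degrees of turning short of the pointer). Turns stiffly (0.06 N m, some 1.3 N at the rim), stays where left, rises 2 mm a turn; stops at -6.2 and 12
- collar_top (a point): point on the collar's axis at its top face, 51 mm above the bench at joint 0. Collar: 96 mm across its 24 rounded knurl ribs (3.5 mm radius, 11.6 mm apart), which reach from 28 to 48 mm above the bench at joint 0; below them a flange of 46 mm radius, 4 mm thick, overlaps the plate's edge by 11 mm, 0.7 to 1.8 mm above it at the start, 4.5 mm when loosened
- collar_line (a point): outer end of the black line on the collar's top, 43 mm from the axis; the line is 4 mm wide and runs radially inwards from here, and turns with the collar
- pointer_tip (a point): tip of the fixed pointed aluminium pointer block, 65 mm from the collar's axis on the jig's -y side, 22 mm above the bench (the block's top); it is 14 mm wide and reaches 27 mm outwards from the tip
- plate: plain steel printing plate, loose, 0.3 to 0.6 kg, 70 (its x) x 100 (its y) x 10 mm, in the jig's channel; origin: centre of its underside, 12 mm above the bench (top 22 mm). Starts 40 to 65 mm short of the end stop and slides along the channel with 1.5 mm play to each side. Its -y end face is clear for a fingertip to push on
- stop_face (a point): middle of the end stop's face that the plate's +y end must meet: at x = -40, y = +85 mm in the jig's frame, 17 mm above the bench. The plate's origin is then at y = +35 mm in the jig's frame
- pad_c: bystander: small red-brown silicone pad on a wooden board, 40x44x36 mm, beside the jig's +y end. Origin: centre of the underside
- star_knob: bystander: black star knob, 33 mm across, 21 mm high, beside the jig's -y end on the collar's side. Origin: centre of the underside
- marker: bystander: white and blue paint marker lying along the jig's -x edge, 120 mm long, 15 mm thick. Origin: centre of the underside
- spanner: bystander: open spanner, 158 mm long, 6 mm high, lying behind the jig. Origin: centre of the underside
- timer: bystander: round white timer with black dial, 62 mm across, 34 mm high. Origin: centre of the underside

How it is judged:
By the outcome, as a careful person would: the job done as asked, in the order asked, and still so for the second after the job is handed in, with the robot touching nothing.
It also fails if it takes over 64 s, if anything falls off the work surface, if the arm or the gripper's body presses on something with over 40 N, if the wrist force passes 120 N, or if a joint passes its speed limit or range.

## Working session

There is one attempt and no reset: what is moved stays moved. The work goes in short steps, Python scripts to look and compute and a tool call to move; the robot and the scene stay as the last step left them, time stands still between calls to the robot, and variables do not carry over. Pictures are saved under pics/ and viewed, at most 12 in all, crops included, and the job is handed in when it is done.

Besides the shell and the picture viewer there is one more tool, called after "Emit:" as a command line: name --argument value ..., lists and objects as JSON in quotes. drive_tool: Moves the arm, as the interface text tells. Its arguments: {"type":"object","properties":{"series":{"type":"array"},"hand":{"type":"number"},"newtons":{"type":"number"}},"required":["series"]}

```bash
mkdir -p pics; ls; python3 - <<'E'
from bench import r, vision
import cv2, numpy as np
s=r.read_state(); print(s['time'],s['ee_pos'],s['eef_rot'],s['width'])
a=[]
for n in('top','scene'):
    c=vision.camera(n); cv2.imwrite(f'pics/{n}0.png',c['color'][...,::-1]); np.savez(f'{n}0.npz',**c)
    print(n,c['intrinsics'].tolist(),c['R'].tolist(),c['t'].tolist())
E
```

```text
pics
0.0 [ 0.17309544 -0.60017686  0.22976683] [ 9.90159085e-01  1.39944639e-01 -1.27181166e-04 -6.84230460e-04] 0.08727935794318646
top [[475.1594580808251, 0.0, 263.08399819574277], [0.0, 475.1594580808251, 195.05482045067117], [0.0, 0.0, 1.0]] [[0.020616925529837116, -0.99926623307872, 0.03227906148515907], [-0.9950142816552483, -0.023658874594826053, -0.09688569014563737], [0.09757828489877916, -0.03012064211752162, -0.9947719463448096]] [0.09192651250804798, 0.57073571893724, 0.9369691762237629]
scene [[459.0004056313725, 0.0, 247.7786337736586], [0.0, 459.0004056313725, 191.31470076502893], [0.0, 0.0, 1.0]] [[0.891469138031205, -0.4529268528965389, -0.011833928474421902], [-0.38412598265317993, -0.7416858070814686, -0.5498630675219419], [0.2402706919052543, 0.4947316742428646, -0.8351709795677906]] [-0.45047720719021134, 0.3406307515429134, 0.7244864284661454]
```

View pics/top0.png

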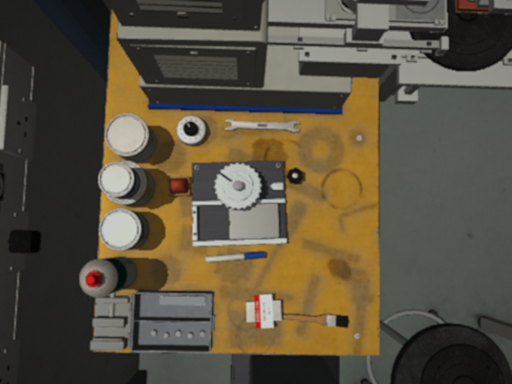

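View pics/scene0.png

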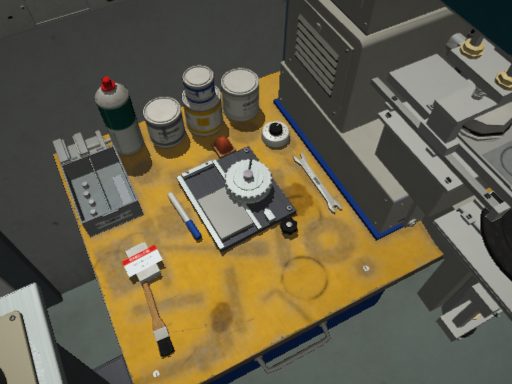

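The top view shows the jig centred near (239,204), the collar at (238,187) with its line towards (222,175), the pointer at (277,187) and the plate at (253,221). The stop is on the left, which is world +y. The scene view agrees with this. Next I'll measure these points.

```bash
cat > h.py <<'E'
import numpy as np, cv2
def ray(c,uv,z):
    K,R,t=c['intrinsics'],c['R'],c['t']
    d=R.T@np.linalg.solve(K,[uv[0],uv[1],1.]); o=-R.T@t
    return o+d*(z-o[2])/d[2]
def proj(c,X):
    p=c['intrinsics']@(c['R']@np.asarray(X,float)+c['t']); return p[:2]/p[2]
E
python3 - <<'E'
from h import *
c=dict(np.load('top0.npz')); im=c['color']
g=cv2.cvtColor(im,cv2.COLOR_RGB2HSV)
m=((g[...,2]>120)&(g[...,1]<45)).astype(np.uint8)
sub=np.zeros_like(m); sub[150:222,205:272]=m[150:222,205:272]
# collar: bright blob
n,l,st,ce=cv2.connectedComponentsWithStats(sub)
for i in range(1,n):
    if st[i][4]>40: print('bright',st[i],ce[i])
# wood mask -> jig outline
w=((g[...,0]>12)&(g[...,0]<30)&(g[...,1]>110)).astype(np.uint8)
j=np.zeros_like(m); j[145:260,170:300]=1-w[145:260,170:300]
j=cv2.morphologyEx(j,cv2.MORPH_OPEN,np.ones((15,15)))
n,l,st,ce=cv2.connectedComponentsWithStats(j)
k=1+np.argmax(st[1:,4]); cn=cv2.findContours((l==k).astype(np.uint8),0,2)[0][0]
R=cv2.minAreaRect(cn); print('jig',R)
for p in cv2.boxPoints(R): print(p,ray(c,p,.012).round(4))
for n_,uv,z in(('collar',(238,187),.05),('ptip',(271,187),.022),('lineend',(222,175),.05)): print(n_,ray(c,uv,z).round(4))
print('cam',-c['R'].T@c['t'])
cv2.imwrite('pics/top0c.png',cv2.resize(im[148:262,170:300,::-1],None,fx=5,fy=5,interpolation=cv2.INTER_CUBIC))
E
```

```text
bright [ 205  163   67   59 2327] [241.07520413 193.96390202]
jig ((237.74688720703125, 203.1533203125), (83.66614532470703, 94.20905303955078), 88.15238952636719)
[189.31808 162.8607 ] [0.633  0.2575 0.012 ]
[283.47818 159.82329] [0.6444 0.0633 0.012 ]
[286.1757  243.44594] [0.4719 0.055  0.012 ]
[192.0156  246.48335] [0.4619 0.246  0.012 ]
collar [0.581  0.1552 0.05  ]
ptip [0.5859 0.0886 0.022 ]
lineend [0.6042 0.1875 0.05  ]
cam [0.4745671  0.13358414 0.98439947]
```

View pics/top0c.png

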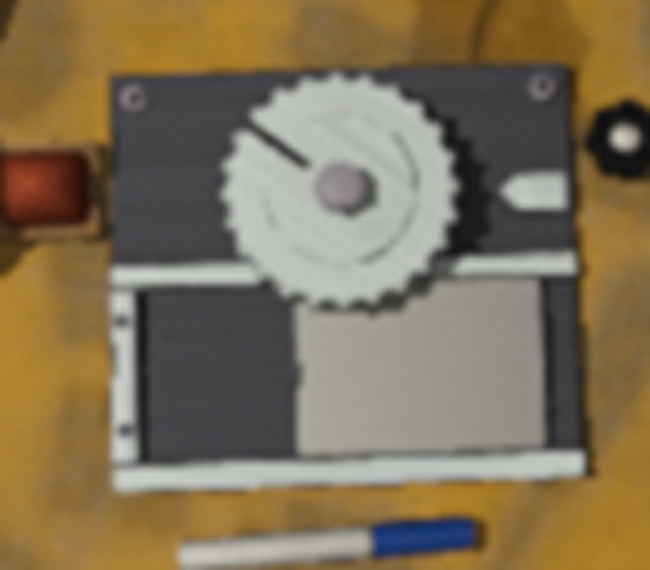

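The crop (5x, offset 170,148) shows the collar rim spanning x 222–460 and y 72–310, so its centre is at (341,191). The line's outer end is at (248,122), the pointer tip at (500,190), and the plate spans x 297–545. The gap at the stop side runs from x 143 to 297.

```bash
python3 - <<'E'
from h import *
c=dict(np.load('top0.npz'))
f=lambda x,y:((x+.5)/5-.5+170,(y+.5)/5-.5+148)
C=ray(c,f(341,191),.047);P=ray(c,f(500,190),.022);L=ray(c,f(248,122),.05)
for a,b in((222,191),(460,191),(341,72),(341,310)): print('rim',np.linalg.norm((ray(c,f(a,b),.047)-C)[:2]))
d=(P-C)[:2]; e=(L-C)[:2]
print('C',C,'P',P,np.linalg.norm(d),'line r',np.linalg.norm(e))
ap=np.degrees(np.arctan2(d[1],d[0])); al=np.degrees(np.arctan2(e[1],e[0]))
print('pointer dir',ap,'line',al,'to go',(ap-al)%360)
for n,a in dict(tl=(112,75),tr=(568,67),br=(585,475),bl=(115,490)).items(): print(n,ray(c,f(*a),.012).round(4))
for n,a,z in(('pl',(297,370),.022),('pr',(545,365),.022),('stop',(143,370),.02)): print(n,ray(c,f(*a),z).round(4))
E
```

```text
rim 0.047074547640353556
rim 0.04722784392876364
rim 0.047753913719405204
rim 0.04729017561229245
C [0.58376493 0.15574457 0.047     ] P [0.58867005 0.09154167 0.022     ] 0.06439000454243847 line r 0.045706994793350955
pointer dir -85.63106652291593 line 54.94505184157741 to go 219.42388163550666
tl [0.6337 0.2521 0.012 ]
tr [0.6419 0.0639 0.012 ]
br [0.4736 0.0541 0.012 ]
bl [0.4637 0.2449 0.012 ]
pl [0.5135 0.1722 0.022 ]
pr [0.5177 0.0719 0.022 ]
stop [0.5122 0.2344 0.02  ]
```

Emit:
drive_tool --series '[[[1.6,3.4,0.1],2.3],[[1.6,3.4,0.1],2.3],[[1.6,3.4,0.1],2.3],[[1.6,3.4,0.1],2.3],[[1.6,3.4,0.1],2.3],[[1.6,3.4,0.1],2.3],[[1.6,3.4,0.1],2.3],[[1.6,3.4,0.1],2.3],[[1.6,3.4,0.1],2.3],[[1.6,3.4,0.1],2.3]]' --hand 1 --newtons 20

```text
time: 1.35
ee_pos: [0.3338, -0.2588, 0.2406]
eef_rot: [0.942, 0.335, -0.0, 0.0]
ft_force: [0.6, 0.5, 0.4]
width: 0.0015
grip_force: 0.0
```

Emit:
drive_tool --series '[[[1.6,3.4,0],2.3],[[1.6,3.4,0],2.3],[[1.6,3.4,0],2.3],[[1.6,3.4,0],2.3],[[1.6,3.4,0],2.3],[[1.6,3.4,0],2.3],[[1.6,3.4,0],2.3],[[1.6,3.4,0],2.3],[[1.6,3.4,0],2.3],[[0,0,0],2.3]]'

```text
time: 2.6
ee_pos: [0.4774, 0.0491, 0.2405]
eef_rot: [0.855, 0.518, 0.0, -0.001]
ft_force: [-0.4, -1.0, 0.1]
width: 0.0004
grip_force: 0.0
```

```bash
cat >> h.py <<'E'
from scipy.spatial.transform import Rotation
def wrist(r,vision):
    s=r.read_state(); c=vision.camera('wrist'); M=c['mount']
    T=np.eye(4); T[:3,:3]=Rotation.from_quat(s['eef_rot']).as_matrix(); T[:3,3]=s['ee_pos']
    W=np.linalg.inv(T@M); c['R']=W[:3,:3]; c['t']=W[:3,3]; return c,s
def yaw(s):
    x=Rotation.from_quat(s['eef_rot']).as_matrix()[:,0]; return np.degrees(np.arctan2(x[1],x[0]))
C0=np.array([.584,.156])
E
python3 - <<'E'
from bench import r,vision
from h import *
c,s=wrist(r,vision); np.savez('w1.npz',**c)
print(s['time'],s['ee_pos'],yaw(s),s['joint_positions'],s['width'],s['ft_force'])
print('proj C',proj(c,[.584,.156,.05]),'P',proj(c,[.587,.091,.022]))
a=dict(np.load('top0.npz'));b=dict(np.load('scene0.npz'))
# stacked can top: two views
p=[(117,178),(199,73)]
A=[];B=[]
for k,uv in zip((a,b),p):
    o=-k['R'].T@k['t']; d=k['R'].T@np.linalg.solve(k['intrinsics'],[*uv,1.]); d/=np.linalg.norm(d); Q=np.eye(3)-np.outer(d,d); A.append(Q);B.append(Q@o)
print('can',np.linalg.solve(sum(A),sum(B)))
cv2.imwrite('pics/w1.png',c['color'][...,::-1])
E
```

```text
2.6 [0.47737267 0.04914968 0.2404952 ] 62.461208112678925 [ 0.60791936  0.05877086 -0.82041028  1.7796805   0.04267527  1.32178357
 -0.70278388] 0.0003824643978606571 [-0.39112017 -1.01741905  0.11668755]
proj C [296.75252899  54.6013335 ] P [316.73925087 105.58373999]
can [0.5815143  0.36441498 0.15156559]
```

View pics/w1.png

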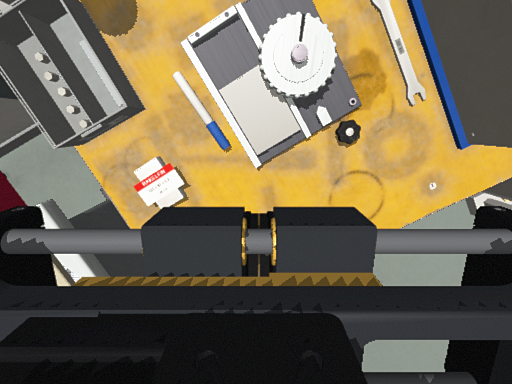

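The wrist view shows the collar centre near (299,54), the stud on it, the line pointing up to (303,12) and the pointer tip at (320,108). These fall within 1–3 px of the projected points, so the axis estimate holds.

```bash
cat >> h.py <<'E'
def plan(start,wps):
    """start (x,y,z m,yaw deg); wps list of (theta,R mm,z mm,n rows); prints rows of cm/deg. tool yaw = theta-57.7+off"""
    cur=np.array([start[0]*100,start[1]*100,start[2]*100,start[3]]); p=None; rows=[]
    for th,Rm,z,n,*o in wps:
        y=th-57.7
        for k in range(1,n+1):
            if p is None:
                tgt=np.array([C0[0]*100+Rm/10*np.cos(np.radians(th)),C0[1]*100+Rm/10*np.sin(np.radians(th)),z/10,y])
                d=(tgt-cur)/(n-k+1)
            else:
                q=np.array(p)+(np.array([th,Rm,z])-p)*k/n
                tgt=np.array([C0[0]*100+q[1]/10*np.cos(np.radians(q[0])),C0[1]*100+q[1]/10*np.sin(np.radians(q[0])),q[2]/10,q[0]-57.7])
                d=tgt-cur
            d=np.r_[d[:3].round(2),d[3].round(1)]; cur=cur+d; rows.append(d)
        p=(th,Rm,z)
    while len(rows)%10: rows.append(np.zeros(4))
    for i in range(0,len(rows),10): print([[[float(v) for v in (x[:3]+0).round(2)],float(round(x[3],1))] for x in rows[i:i+10]])
    return cur
E
python3 - <<'E'
from bench import r,vision
from h import *
s=r.read_state(); print(s['time'],s['ee_pos'],yaw(s))
c=dict(np.load('w1.npz')); print(c['intrinsics'][0,0],'C',ray(c,(299,54),.05),'P',ray(c,(320,108),.022))
print('tilt',Rotation.from_quat(s['eef_rot']).as_matrix()[:,2])
plan((*s['ee_pos'],yaw(s)),[(113,82,200,7),(113,82,42,7),(117,66,42,3),(120,64,42,1),(190,64,42,10),(192,64,42,2)])
E
```

```text
2.65 [0.47707011 0.04760296 0.24035485] 62.477913220049714
265.1806774469855 C [0.58665501 0.15535365 0.05      ] P [0.58960236 0.0861346  0.022     ]
tilt [-5.39329158e-04  8.05559521e-04 -9.99999530e-01]
[[[1.07, 2.63, -0.58], -1.0], [[1.07, 2.63, -0.58], -1.0], [[1.07, 2.63, -0.58], -1.0], [[1.07, 2.62, -0.57], -1.0], [[1.07, 2.63, -0.58], -1.1], [[1.07, 2.62, -0.57], -1.0], [[1.07, 2.63, -0.58], -1.1], [[0.0, 0.0, -2.25], 0.0], [[0.0, 0.0, -2.26], 0.0], [[0.0, 0.0, -2.26], 0.0]]
[[[0.0, 0.0, -2.25], 0.0], [[0.0, 0.0, -2.26], 0.0], [[0.0, 0.0, -2.26], 0.0], [[0.0, 0.0, -2.26], 0.0], [[0.04, -0.56, 0.0], 1.4], [[0.07, -0.56, 0.0], 1.3], [[0.1, -0.55, 0.0], 1.3], [[-0.21, -0.34, 0.0], 3.0], [[-0.65, -0.43, 0.0], 7.0], [[-0.59, -0.51, 0.0], 7.0]]
[[[-0.53, -0.57, 0.0], 7.0], [[-0.45, -0.64, 0.0], 7.0], [[-0.38, -0.69, 0.0], 7.0], [[-0.28, -0.72, 0.0], 7.0], [[-0.2, -0.76, 0.0], 7.0], [[-0.1, -0.77, 0.0], 7.0], [[-0.01, -0.79, 0.0], 7.0], [[0.09, -0.77, 0.0], 7.0], [[0.02, -0.11, 0.0], 1.0], [[0.02, -0.11, 0.0], 1.0]]
```

```bash
python3 - <<'E'
from bench import r,vision
from h import *
c,s=wrist(r,vision); s2=r.read_state(); print(s['ee_pos'],s2['ee_pos'])
im=c['color']; g=cv2.cvtColor(im,cv2.COLOR_RGB2HSV)
# collar mask: bright, unsaturated, near predicted
m=((g[...,2]>150)&(g[...,1]<40)).astype(np.uint8); k=np.zeros_like(m); cv2.circle(k,(299,54),44,1,-1); m&=k
m=cv2.morphologyEx(m,cv2.MORPH_OPEN,np.ones((5,5))); cn=max(cv2.findContours(m,0,2)[0],key=cv2.contourArea)
print(cv2.minEnclosingCircle(cn),cv2.boundingRect(cn))
hc=cv2.HoughCircles(cv2.cvtColor(im,cv2.COLOR_RGB2GRAY),cv2.HOUGH_GRADIENT,1,100,param1=150,param2=15,minRadius=33,maxRadius=45)
print(hc)
for uv in (cv2.minEnclosingCircle(cn)[0],): print(ray(c,uv,.049))
cv2.imwrite('pics/w2.png',cv2.resize(im[0:130,230:370,::-1],None,fx=4,fy=4,interpolation=cv2.INTER_CUBIC))
E
```

```text
[0.47707011 0.04760296 0.24035485] [0.47696456 0.04654214 0.24032719]
((297.5, 52.5), 42.38523864746094) (257, 11, 79, 83)
[[[295.5  52.5  40. ]
  [ 72.5  99.5  44.4]]]
[0.58552102 0.1560877  0.049     ]
```

View pics/w2.png

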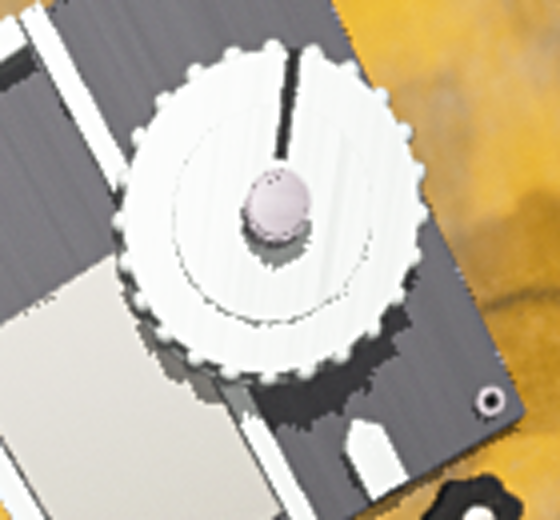

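The crop (4x, offset 230,0) shows ribs from x 116 to 428 and y 42 to 382, so the centre is at (272,212) and the axis is about (0.585, 0.156). The line end is at (292,48) and the pointer tip at (352,425).

```bash
sed -i 's/^C0=.*/C0=np.array([.585,.156])/' h.py; python3 - <<'E'
from h import *
print(plan((.4769,.0460,.2403,62.5),[(114,82,200,7),(114,82,42,7),(117,66,42,3),(120,63.5,42,1),(190,63.5,42,10),(192,63.5,42,2)]))
E
```

```text
[[[1.07, 2.64, -0.58], -0.9], [[1.07, 2.64, -0.58], -0.9], [[1.07, 2.64, -0.57], -0.9], [[1.07, 2.64, -0.58], -0.9], [[1.06, 2.64, -0.57], -0.9], [[1.07, 2.65, -0.58], -0.9], [[1.06, 2.64, -0.57], -0.8], [[0.0, 0.0, -2.26], -0.0], [[0.0, 0.0, -2.25], -0.0], [[0.0, 0.0, -2.26], -0.0]]
[[[0.0, 0.0, -2.26], -0.0], [[0.0, 0.0, -2.26], -0.0], [[0.0, 0.0, -2.25], -0.0], [[0.0, 0.0, -2.26], -0.0], [[0.1, -0.54, 0.0], 1.0], [[0.11, -0.54, 0.0], 1.0], [[0.13, -0.53, 0.0], 1.0], [[-0.18, -0.38, 0.0], 3.0], [[-0.64, -0.43, 0.0], 7.0], [[-0.59, -0.5, 0.0], 7.0]]
[[[-0.52, -0.57, 0.0], 7.0], [[-0.46, -0.64, 0.0], 7.0], [[-0.37, -0.68, 0.0], 7.0], [[-0.28, -0.72, 0.0], 7.0], [[-0.19, -0.75, 0.0], 7.0], [[-0.1, -0.77, 0.0], 7.0], [[-0.01, -0.77, 0.0], 7.0], [[0.09, -0.77, 0.0], 7.0], [[0.02, -0.11, 0.0], 1.0], [[0.02, -0.11, 0.0], 1.0]]
[ 52.29  14.28   4.2  134.3 ]
```

Emit:
drive_tool --series '[[[1.07,2.64,-0.58],-0.9],[[1.07,2.64,-0.58],-0.9],[[1.07,2.64,-0.57],-0.9],[[1.07,2.64,-0.58],-0.9],[[1.06,2.64,-0.57],-0.9],[[1.07,2.65,-0.58],-0.9],[[1.06,2.64,-0.57],-0.8],[[0,0,-2.26],0],[[0,0,-2.25],0],[[0,0,-2.26],0]]'

```text
time: 3.95
ee_pos: [0.5518, 0.2299, 0.1317]
eef_rot: [0.884, 0.468, -0.0, 0.0]
ft_force: [0.4, 0.1, -1.3]
width: 0.0004
grip_force: 0.0
```

Emit:
drive_tool --series '[[[0,0,-2.26],0],[[0,0,-2.26],0],[[0,0,-2.25],0],[[0,0,-2.26],0],[[0.1,-0.54,0],1],[[0.11,-0.54,0],1],[[0.13,-0.53,0],1],[[-0.18,-0.38,0],3],[[-0.64,-0.43,0],7],[[-0.59,-0.5,0],7]]'

```text
time: 5.2
ee_pos: [0.5416, 0.2008, 0.043]
eef_rot: [0.787, 0.617, 0.001, 0.0]
ft_force: [-0.1, 0.2, -0.2]
width: 0.0004
grip_force: 0.0
```

Emit:
drive_tool --series '[[[-0.52,-0.57,0],7],[[-0.46,-0.64,0],7],[[-0.37,-0.68,0],7],[[-0.28,-0.72,0],7],[[-0.19,-0.75,0],7],[[-0.1,-0.77,0],7],[[-0.01,-0.77,0],7],[[0.09,-0.77,0],7],[[0.02,-0.11,0],1],[[0.02,-0.11,0],1]]'

```text
time: 6.45
ee_pos: [0.5235, 0.1423, 0.0426]
eef_rot: [0.392, 0.92, 0.0, 0.0]
ft_force: [-0.2, -0.8, 0.0]
width: 0.0007
grip_force: 0.0
```

```bash
python3 - <<'E'
from bench import r,vision
from h import *
s=r.read_state(); p=s['ee_pos']; d=p[:2]-C0; print(s['time'],p,yaw(s),'R',np.hypot(*d),'th',np.degrees(np.arctan2(d[1],d[0])),s['ft_force'],s['joint_positions'])
c=vision.camera('top'); np.savez('t1.npz',**c); c2=vision.camera('scene')
a=cv2.resize(c['color'][148:240,190:290],(400,368),interpolation=cv2.INTER_CUBIC); b=cv2.resize(c2['color'][130:222,190:290],(400,368),interpolation=cv2.INTER_CUBIC)
cv2.imwrite('pics/t1.png',np.hstack([a,b])[...,::-1])
E
```

```text
6.45 [0.52347171 0.14228978 0.04264881] 133.80760651684514 R 0.0630372913455741 th -167.43812973969656 [-0.17782167 -0.83959251  0.01979143] [ 0.52335429  0.59853238 -1.08150049  1.83394904  0.59917298  1.08020653
 -0.02123747]
```

View pics/t1.png

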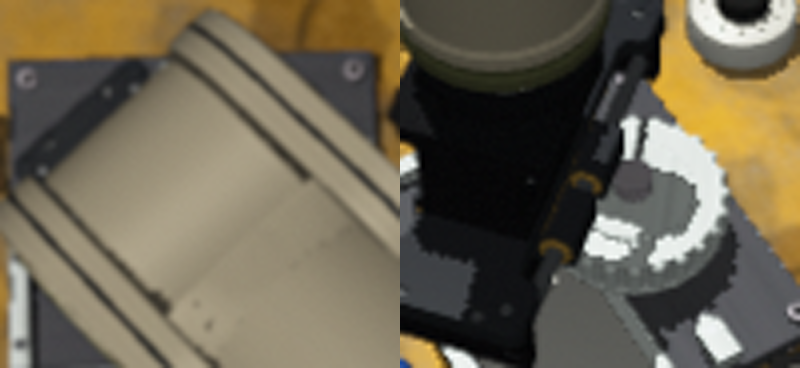

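The right pane (scene view) shows the line still near its old place, and there's no reaction force, so the fingertip isn't meshing. I'll press in radially and watch the force.

Emit:
drive_tool --series '[[[0.06,0.01,0],0],[[0.06,0.01,0],0],[[0.06,0.01,0],0],[[0.06,0.01,0],0],[[0.06,0.01,0],0],[[0,0,0],0],[[0,0,0],0],[[0,0,0],0],[[0,0,0],0],[[0,0,0],0]]'

```text
time: 7.8
ee_pos: [0.5262, 0.1428, 0.0423]
eef_rot: [0.392, 0.92, 0.0, 0.0]
ft_force: [-0.1, -0.1, -0.0]
width: 0.0004
grip_force: 0.0
```

```bash
python3 - <<'E'
from bench import r,vision
from h import *
c=vision.camera('scene')
for j in (55,60,70,80): print(j,proj(c,[*(C0+.043*np.array([np.cos(np.radians(j)),np.sin(np.radians(j))])),.05]), proj(c,[*(C0+.02*np.array([np.cos(np.radians(j)),np.sin(np.radians(j))])),.05]))
g=cv2.cvtColor(c['color'],cv2.COLOR_RGB2GRAY); print('C',proj(c,[*C0,.05]))
print(g[156:176:2,240:262])
print(r.read_state()['ft_force'])
E
```

```text
55 [250.66895871 160.07367641] [249.08319335 169.2358268 ]
60 [248.81378593 159.94279689] [248.20856891 169.17300182]
70 [245.09282881 160.06974053] [246.45397771 169.23316686]
80 [241.44479923 160.71068118] [244.73510407 169.53890771]
C [247.66850657 177.40952849]
[[ 33  79  91  60  40  40  41  38  64  84  88  88  89  90  89  86 154 177
  179 180 179 177]
 [ 73  88  65  43  40  41  38  94 113  95  87  86  87  92  92  90  91 109
  154 172 176 177]
 [ 18  17  18  44  47  44 152 227 235 206 104  71 206 235 221 163 126 103
   99 165 178 175]
 [ 16  17  18  47  54  52  31 162 224 151  57 157 226 232 231 232 233 232
  236 227 193 180]
 [ 17  24  48  54  53  38  19 158 219 131  38 115 216 232 232 232 232 232
  233 233 232 231]
 [ 24  48  55  53  38  20  13 152 183 103  77 210 231 233 233 229 230 231
  233 233 232 231]
 [ 47  51  54  38  20  13  62 200 147  59 122 216 230 230 231 230 232 235
  230 231 232 232]
 [ 18  18  32  23  13  14  65  77  78  79 104 170 209 229 231 231 233 230
  227 228 230 231]
 [ 17  16  15  13  13  54  76  77  78  78  78  79  81 101 104 105 107 195
  146 197 222 231]
 [ 55  29  14  14  53  74  78  78  78  78  79  79  78  98 104 106 108 102
  101 106 107 108]]
[-0.71290167 -0.64840678 -0.8934862 ]
```

Emit:
drive_tool --series '[[[0.1,0.02,0],0],[[0.1,0.02,0],0],[[0.1,0.02,0],0],[[0.1,0.02,0],0],[[0,0,0],0],[[0,0,0],0],[[0,0,0],0],[[0,0,0],0],[[0,0,0],0],[[0,0,0],0]]'

```text
time: 9.1
ee_pos: [0.5277, 0.1432, 0.0416]
eef_rot: [0.391, 0.92, -0.002, -0.002]
ft_force: [-11.1, -3.2, 5.8]
width: 0.0002
grip_force: 6.0
```

```bash
python3 - <<'E'
from h import *
print(plan((.5299,.1441,.042,134.3),[(192.2,56.4,42,1),(272,56.4,42,9)]))
E
```

```text
[[[0.0, 0.0, 0.0], 0.2], [[0.25, -0.84, 0.0], 8.9], [[0.37, -0.78, 0.0], 8.8], [[0.49, -0.72, 0.0], 8.9], [[0.6, -0.64, 0.0], 8.9], [[0.69, -0.53, 0.0], 8.8], [[0.76, -0.43, 0.0], 8.9], [[0.82, -0.3, 0.0], 8.9], [[0.86, -0.17, 0.0], 8.8], [[0.87, -0.04, 0.0], 8.9]]
[ 58.7    9.96   4.2  214.3 ]
```

Emit:
drive_tool --series '[[[0,0,0],0],[[0.25,-0.84,0],8.9],[[0.37,-0.78,0],8.8],[[0.49,-0.72,0],8.9],[[0.6,-0.64,0],8.9],[[0.69,-0.53,0],8.8],[[0.76,-0.43,0],8.9],[[0.82,-0.3,0],8.9],[[0.86,-0.17,0],8.8],[[0.87,-0.04,0],8.9]]'

```text
time: 10.35
ee_pos: [0.5884, 0.096, 0.0422]
eef_rot: [-0.291, 0.957, -0.002, -0.001]
ft_force: [-0.6, -8.8, 4.3]
width: 0.0005
grip_force: 3.8
```

```bash
python3 - <<'E'
from bench import r,vision
from h import *
s=r.read_state(); p=s['ee_pos']; d=p[:2]-C0; print(s['time'],p,yaw(s),'R',np.hypot(*d),'th',np.degrees(np.arctan2(d[1],d[0]))%360,s['ft_force'],s['joint_positions'])
c=vision.camera('scene'); np.savez('s2.npz',**c)
g=cv2.cvtColor(c['color'],cv2.COLOR_RGB2GRAY).astype(np.float32)
h=.050
A=np.arange(0,360,1.); rs=np.arange(.024,.041,.002)
v=[]
for a in A:
    v.append(np.mean([cv2.getRectSubPix(g,(1,1),tuple(map(float,proj(c,[*(C0+q*np.array([np.cos(np.radians(a)),np.sin(np.radians(a))])),h]))))[0,0] for q in rs]))
v=np.array(v); print(v[::5].astype(int)); 
cv2.imwrite('pics/s2.png',cv2.resize(c['color'][120:232,180:310,::-1],None,fx=4,fy=4,interpolation=cv2.INTER_CUBIC))
E
```

```text
10.35 [0.5884267  0.09601444 0.04217626] -146.1904264430641 R 0.06008335777936328 th 273.269489163342 [-0.61227443 -8.79000332  4.25863816] [ 0.65139646  0.85440433 -1.25861422  1.68642117  0.85687232  1.26269043
  1.35990321]
[ 7  7  7  6  7  7  7 14 44 55 57 59 60 62 64 66 72 76 79 82 85 87 89 90
 90 91 91 91 91 90 88 87 85 82 80 76 72 67 63 62 60 59 57 55 52 55 47 42
 36 29 24 29 56 41 37 35 23 14 17 35 37 16 13  9  7  6  6  6  6  6  7  7]
```

View pics/s2.png

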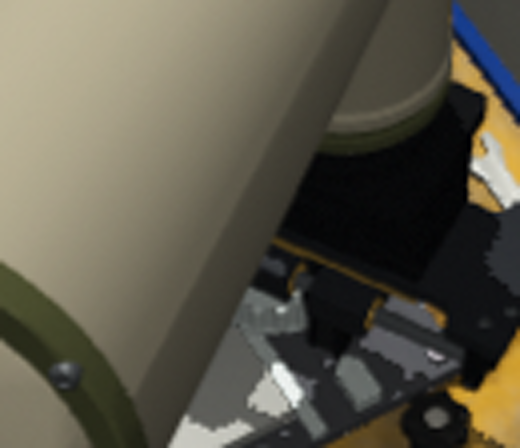

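The arm hides the collar in this view. I'll back out and go to a spot where the wrist camera can see the line.

Emit:
drive_tool --series '[[[0,-0.8,0],0],[[0,-0.8,0.5],0],[[-0.65,-0.15,0.9],-10.1],[[-0.65,-0.15,0.9],-10.1],[[-0.65,-0.15,0.9],-10.1],[[-0.65,-0.15,0.9],-10.1],[[-0.65,-0.15,0.9],-10.1],[[-0.65,-0.15,0.9],-10.1],[[-0.65,-0.15,0.9],-10.1],[[-0.65,-0.15,0.9],-10.1]]'

```text
time: 11.65
ee_pos: [0.535, 0.071, 0.1199]
eef_rot: [0.403, 0.915, 0.0, 0.0]
ft_force: [-0.5, -0.2, 0.5]
width: 0.0003
grip_force: 0.0
```

Emit:
drive_tool --series '[[[-0.65,-0.15,0.9],-10.1],[[-0.65,-0.15,0.9],-10.1],[[-0.65,-0.15,0.9],-10.1],[[-0.65,-0.15,0.9],-10.1],[[-0.65,-0.15,0.9],-10.1],[[-0.65,-0.15,0.9],-10.1],[[-0.65,-0.15,0.9],-10.1],[[0,0,0],0],[[0,0,0],0],[[0,0,0],0]]'

```text
time: 12.9
ee_pos: [0.4898, 0.0606, 0.1819]
eef_rot: [0.856, 0.517, -0.0, -0.0]
ft_force: [-0.3, 0.6, 0.3]
width: 0.0006
grip_force: 0.0
```

```bash
cat >> h.py <<'E'
def lineang(c,h=.0495,r0=.024,r1=.040):
    "angle of the darkest radial ray on the collar's top, world deg; also contrast"
    g=cv2.cvtColor(c['color'],cv2.COLOR_RGB2GRAY).astype(np.float32)
    A=np.arange(0,360,.5); rs=np.arange(r0,r1,.001)
    X=np.array([[[*(C0+q*np.array([np.cos(np.radians(a)),np.sin(np.radians(a))])),h] for q in rs] for a in A])
    p=(X@c['R'].T+c['t'])@c['intrinsics'].T; p=(p[...,:2]/p[...,2:]).astype(np.float32)
    v=np.median(cv2.remap(g,p[...,0],p[...,1],cv2.INTER_LINEAR),1)
    i=v.argmin(); w=np.arange(i-10,i+11); wt=np.clip(np.median(v)*.8-v[w%720],0,None)
    return (w@wt/wt.sum()*.5)%360,v.min(),np.median(v),v.max()
E
cat > look.py <<'E'
from bench import r,vision
from h import *
import sys
c,s=wrist(r,vision); p=s['ee_pos']; print(s['time'],p,yaw(s),s['ft_force'].round(1))
print('C px',proj(c,[*C0,.05]),lineang(c))
np.savez('wl.npz',**c)
E
python3 look.py; python3 -c "
from h import *
print(lineang(dict(np.load('top0.npz'))),lineang(dict(np.load('w1.npz'))))"
```

```text
12.9 [0.48975876 0.06064695 0.18188777] 62.31970518233188 [-0.3  0.6  0.3]
C px [299.28024512  56.33874847] (np.float64(137.5372997455874), np.float32(68.65869), np.float32(241.57959), np.float32(252.8081))
(np.float64(57.206092399505536), np.float32(79.109375), np.float32(186.17871), np.float32(195.04688)) (np.float64(54.66302788424915), np.float32(53.875), np.float32(247.86719), np.float32(254.11719))
```

The line moved from 55° to 137.5°, the full 82° of the stroke, so contact holds at R≈56.4 mm with no slip. About 495° remain. I'll plan longer cycles.

```bash
python3 - <<'E'
from h import *
e=plan((.4895,.0609,.182,62.4),[(116,72,90,7),(116,72,42,3),(118,56.4,42,3),(280,56.4,42,17)])
print(e)
EX,EY=e[0],e[1]
# return: out, then to lookout
E
```

```text
[[[0.91, 2.28, -1.31], -0.6], [[0.91, 2.28, -1.32], -0.6], [[0.91, 2.28, -1.31], -0.6], [[0.92, 2.29, -1.32], -0.6], [[0.91, 2.28, -1.31], -0.6], [[0.92, 2.29, -1.31], -0.5], [[0.91, 2.28, -1.32], -0.6], [[0.0, 0.0, -1.6], 0.0], [[0.0, 0.0, -1.6], 0.0], [[0.0, 0.0, -1.6], 0.0]]
[[[0.16, -0.5, 0.0], 0.7], [[0.17, -0.5, 0.0], 0.6], [[0.18, -0.49, 0.0], 0.7], [[-0.79, -0.51, 0.0], 9.5], [[-0.69, -0.63, 0.0], 9.6], [[-0.58, -0.73, 0.0], 9.5], [[-0.45, -0.83, 0.0], 9.5], [[-0.3, -0.88, 0.0], 9.5], [[-0.16, -0.93, 0.0], 9.6], [[0.0, -0.93, 0.0], 9.5]]
[[[0.15, -0.93, 0.0], 9.5], [[0.31, -0.88, 0.0], 9.6], [[0.45, -0.83, 0.0], 9.5], [[0.57, -0.73, 0.0], 9.5], [[0.7, -0.64, 0.0], 9.6], [[0.78, -0.5, 0.0], 9.5], [[0.86, -0.38, 0.0], 9.5], [[0.91, -0.22, 0.0], 9.5], [[0.94, -0.07, 0.0], 9.6], [[0.93, 0.09, 0.0], 9.5]]
[ 59.48  10.05   4.2  222.3 ]
```

Emit:
drive_tool --series '[[[0.91,2.28,-1.31],-0.6],[[0.91,2.28,-1.32],-0.6],[[0.91,2.28,-1.31],-0.6],[[0.92,2.29,-1.32],-0.6],[[0.91,2.28,-1.31],-0.6],[[0.92,2.29,-1.31],-0.5],[[0.91,2.28,-1.32],-0.6],[[0,0,-1.6],0],[[0,0,-1.6],0],[[0,0,-1.6],0]]'

```text
time: 14.2
ee_pos: [0.5537, 0.2192, 0.0411]
eef_rot: [0.874, 0.485, -0.0, 0.0]
ft_force: [0.2, 0.0, -0.5]
width: 0.0006
grip_force: 0.0
```

Emit:
drive_tool --series '[[[0.16,-0.5,0],0.7],[[0.17,-0.5,0],0.6],[[0.18,-0.49,0],0.7],[[-0.79,-0.51,0],9.5],[[-0.69,-0.63,0],9.6],[[-0.58,-0.73,0],9.5],[[-0.45,-0.83,0],9.5],[[-0.3,-0.88,0],9.5],[[-0.16,-0.93,0],9.6],[[0,-0.93,0],9.5]]'

```text
time: 15.45
ee_pos: [0.5289, 0.1509, 0.0429]
eef_rot: [0.445, 0.896, 0.0, 0.0]
ft_force: [-2.4, 0.4, 1.5]
width: 0.0006
grip_force: 1.9
```

Emit:
drive_tool --series '[[[0.15,-0.93,0],9.5],[[0.31,-0.88,0],9.6],[[0.45,-0.83,0],9.5],[[0.57,-0.73,0],9.5],[[0.7,-0.64,0],9.6],[[0.78,-0.5,0],9.5],[[0.86,-0.38,0],9.5],[[0.91,-0.22,0],9.5],[[0.94,-0.07,0],9.6],[[0.93,0.09,0],9.5]]'

```text
time: 16.7
ee_pos: [0.5958, 0.0987, 0.0426]
eef_rot: [-0.361, 0.933, -0.001, -0.0]
ft_force: [0.2, -1.1, 1.3]
width: 0.0003
grip_force: 0.8
```

Emit:
drive_tool --series '[[[0.14,-0.8,0],0],[[0.14,-0.8,0.5],0],[[-0.68,-0.15,0.85],-10],[[-0.68,-0.15,0.85],-10],[[-0.68,-0.15,0.85],-10],[[-0.68,-0.15,0.85],-10],[[-0.68,-0.15,0.85],-10],[[-0.68,-0.15,0.85],-10],[[-0.68,-0.15,0.85],-10],[[-0.68,-0.15,0.85],-10]]'

```text
time: 17.95
ee_pos: [0.5432, 0.0715, 0.116]
eef_rot: [0.329, 0.944, -0.0, 0.0]
ft_force: [-0.3, 0.1, 0.0]
width: 0.0008
grip_force: 0.0
```

Emit:
drive_tool --series '[[[-0.68,-0.15,0.85],-10],[[-0.68,-0.15,0.85],-10],[[-0.68,-0.15,0.85],-10],[[-0.68,-0.15,0.85],-10],[[-0.68,-0.15,0.85],-10],[[-0.68,-0.15,0.85],-10],[[-0.68,-0.15,0.85],-10],[[-0.68,-0.15,0.85],-10],[[0,0,0],0],[[0,0,0],0]]'

```text
time: 19.2
ee_pos: [0.4891, 0.0598, 0.1832]
eef_rot: [0.856, 0.517, -0.0, 0.0]
ft_force: [0.2, -0.3, -0.3]
width: 0.0007
grip_force: 0.0
```

```bash
python3 look.py
```

```text
19.2 [0.48912898 0.05980409 0.1831622 ] 62.22503304917491 [ 0.2 -0.3 -0.3]
C px [298.92157707  55.33794079] (np.float64(298.05034432019454), np.float32(41.381836), np.float32(241.83301), np.float32(249.0))
```

Emit:
drive_tool --series '[[[0.98,2.32,-1.41],-0.6],[[0.91,2.28,-1.32],-0.6],[[0.91,2.28,-1.31],-0.6],[[0.92,2.29,-1.32],-0.6],[[0.91,2.28,-1.31],-0.6],[[0.92,2.29,-1.31],-0.5],[[0.91,2.28,-1.32],-0.6],[[0,0,-1.6],0],[[0,0,-1.6],0],[[0,0,-1.6],0]]'

```text
time: 20.5
ee_pos: [0.5537, 0.2192, 0.041]
eef_rot: [0.875, 0.484, -0.0, 0.0]
ft_force: [0.5, 0.1, 0.4]
width: 0.0003
grip_force: 0.0
```

Emit:
drive_tool --series '[[[0.16,-0.5,0],0.7],[[0.17,-0.5,0],0.6],[[0.18,-0.49,0],0.7],[[-0.79,-0.51,0],9.5],[[-0.69,-0.63,0],9.6],[[-0.58,-0.73,0],9.5],[[-0.45,-0.83,0],9.5],[[-0.3,-0.88,0],9.5],[[-0.16,-0.93,0],9.6],[[0,-0.93,0],9.5]]'

```text
time: 21.75
ee_pos: [0.5266, 0.151, 0.0424]
eef_rot: [0.445, 0.895, -0.001, -0.002]
ft_force: [-11.5, -1.2, 4.7]
width: 0.001
grip_force: 5.4
```

Emit:
drive_tool --series '[[[0.15,-0.93,0],9.5],[[0.31,-0.88,0],9.6],[[0.45,-0.83,0],9.5],[[0.57,-0.73,0],9.5],[[0.7,-0.64,0],9.6],[[0.78,-0.5,0],9.5],[[0.86,-0.38,0],9.5],[[0.91,-0.22,0],9.5],[[0.94,-0.07,0],9.6],[[0.93,0.09,0],9.5]]'

```text
time: 23.0
ee_pos: [0.5967, 0.097, 0.043]
eef_rot: [-0.359, 0.933, -0.002, -0.0]
ft_force: [0.4, -5.4, 4.0]
width: 0.0007
grip_force: 3.0
```

Emit:
drive_tool --series '[[[0.14,-0.8,0],0],[[0.14,-0.8,0.5],0],[[-0.68,-0.15,0.85],-10],[[-0.68,-0.15,0.85],-10],[[-0.68,-0.15,0.85],-10],[[-0.68,-0.15,0.85],-10],[[-0.68,-0.15,0.85],-10],[[-0.68,-0.15,0.85],-10],[[-0.68,-0.15,0.85],-10],[[-0.68,-0.15,0.85],-10]]'

```text
time: 24.25
ee_pos: [0.543, 0.0718, 0.1159]
eef_rot: [0.33, 0.944, -0.0, 0.0]
ft_force: [-0.7, 0.6, 0.9]
width: 0.0002
grip_force: 0.0
```

Emit:
drive_tool --series '[[[-0.68,-0.15,0.85],-10],[[-0.68,-0.15,0.85],-10],[[-0.68,-0.15,0.85],-10],[[-0.68,-0.15,0.85],-10],[[-0.68,-0.15,0.85],-10],[[-0.68,-0.15,0.85],-10],[[-0.68,-0.15,0.85],-10],[[-0.68,-0.15,0.85],-10],[[0,0,0],0],[[0,0,0],0]]'

```text
time: 25.5
ee_pos: [0.4891, 0.0599, 0.1831]
eef_rot: [0.857, 0.516, -0.0, 0.0]
ft_force: [-0.4, 0.0, -0.0]
width: 0.0004
grip_force: 0.0
```

```bash
python3 look.py
```

```text
25.5 [0.4890711  0.05991933 0.18310807] 62.14315911421624 [-0.4  0.  -0. ]
C px [298.86651129  55.34404396] (np.float64(99.01575282572789), np.float32(63.365234), np.float32(241.25049), np.float32(252.63281))
```

Emit:
drive_tool --series '[[[0.95,2.32,-1.41],-0.6],[[0.91,2.28,-1.32],-0.6],[[0.91,2.28,-1.31],-0.6],[[0.92,2.29,-1.32],-0.6],[[0.91,2.28,-1.31],-0.6],[[0.92,2.29,-1.31],-0.5],[[0.91,2.28,-1.32],-0.6],[[0,0,-1.5],0],[[0,0,-1.5],0],[[0,0,-1.6],0]]'

```text
time: 26.8
ee_pos: [0.5534, 0.2193, 0.0431]
eef_rot: [0.875, 0.484, -0.0, 0.0]
ft_force: [-0.5, 0.2, 0.2]
width: 0.0005
grip_force: 0.0
```

Emit:
drive_tool --series '[[[0.16,-0.5,0],0.7],[[0.17,-0.5,0],0.6],[[0.18,-0.49,0],0.7],[[-0.79,-0.51,0],9.5],[[-0.69,-0.63,0],9.6],[[-0.58,-0.73,0],9.5],[[-0.45,-0.83,0],9.5],[[-0.3,-0.88,0],9.5],[[-0.16,-0.93,0],9.6],[[0,-0.93,0],9.5]]'

```text
time: 28.05
ee_pos: [0.5262, 0.1511, 0.0444]
eef_rot: [0.446, 0.895, -0.001, -0.002]
ft_force: [-12.0, 0.0, 5.6]
width: 0.0002
grip_force: 4.7
```

Emit:
drive_tool --series '[[[0.15,-0.93,0],9.5],[[0.31,-0.88,0],9.6],[[0.45,-0.83,0],9.5],[[0.57,-0.73,0],9.5],[[0.7,-0.64,0],9.6],[[0.78,-0.5,0],9.5],[[0.86,-0.38,0],9.5],[[0.91,-0.22,0],9.5],[[0.94,-0.07,0],9.6],[[0.93,0.09,0],9.5]]'

```text
time: 29.3
ee_pos: [0.5956, 0.0986, 0.0448]
eef_rot: [-0.359, 0.933, -0.001, -0.0]
ft_force: [-1.8, -1.9, 0.5]
width: 0.0005
grip_force: 0.9
```

Emit:
drive_tool --series '[[[0.14,-0.8,0],0],[[0.14,-0.8,0.5],0],[[-0.68,-0.15,0.85],-10],[[-0.68,-0.15,0.85],-10],[[-0.68,-0.15,0.85],-10],[[-0.68,-0.15,0.85],-10],[[-0.68,-0.15,0.85],-10],[[-0.68,-0.15,0.85],-10],[[-0.68,-0.15,0.85],-10],[[-0.68,-0.15,0.85],-10]]'

```text
time: 30.55
ee_pos: [0.5429, 0.0714, 0.118]
eef_rot: [0.331, 0.944, -0.0, 0.0]
ft_force: [-0.4, -0.2, 0.3]
width: 0.0008
grip_force: 0.0
```

Emit:
drive_tool --series '[[[-0.68,-0.15,0.85],-10],[[-0.68,-0.15,0.85],-10],[[-0.68,-0.15,0.85],-10],[[-0.68,-0.15,0.85],-10],[[-0.68,-0.15,0.85],-10],[[-0.68,-0.15,0.85],-10],[[-0.68,-0.15,0.85],-10],[[-0.68,-0.15,0.85],-10],[[0,0,0],0],[[0,0,0],0]]'

```text
time: 31.8
ee_pos: [0.4888, 0.0598, 0.1851]
eef_rot: [0.857, 0.515, -0.0, 0.0]
ft_force: [0.8, -0.1, -0.3]
width: 0.0006
grip_force: 0.0
```

```bash
python3 look.py; python3 - <<'E'
from h import *
c=dict(np.load('wl.npz'));print(lineang(c,.053))
cv2.imwrite('pics/w5.png',cv2.resize(c['color'][0:150,210:380,::-1],None,fx=4,fy=4,interpolation=cv2.INTER_CUBIC))
E
```

```text
31.8 [0.48883397 0.05978541 0.18514983] 62.02164123622996 [ 0.8 -0.1 -0.3]
C px [298.42875052  55.50258041] (np.float64(254.670018407514), np.float32(43.933594), np.float32(242.21973), np.float32(250.23193))
(np.float64(253.51175101315687), np.float32(43.70703), np.float32(242.08594), np.float32(248.92627))
```

View pics/w5.png

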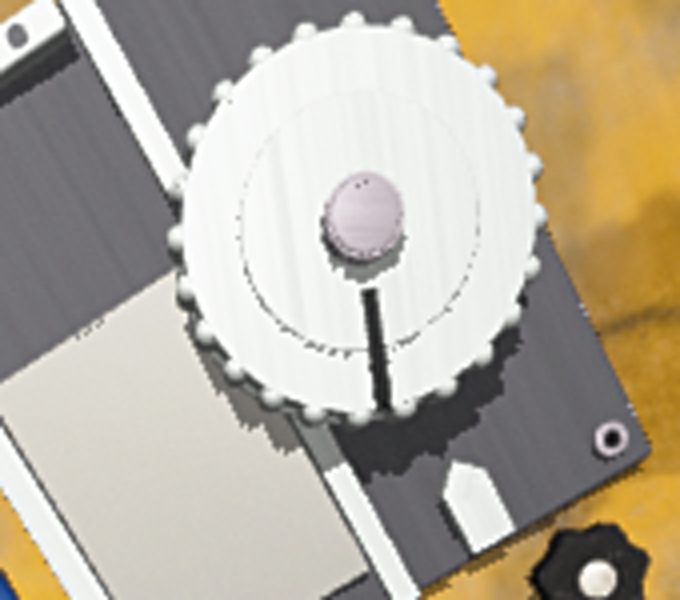

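The crop (4x, offset 210,0) shows the line from (369,290) to (383,408), the pointer tip at (455,460) and the rim spanning x 168–548 and y 12–418. The line is short of the pointer, as intended.

```bash
python3 - <<'E'
from h import *
c=dict(np.load('wl.npz'))
f=lambda x,y:((x+.5)/4-.5+210,(y+.5)/4-.5)
ang=lambda v:np.degrees(np.arctan2(v[1],v[0]))%360
a=ray(c,f(369,290),.0529);b=ray(c,f(383,408),.0529);C=ray(c,f(358,215),.049);P=ray(c,f(455,460),.022)
print('line',ang(b-a),'line end r from C0',np.hypot(*(b[:2]-C0)),ang(b[:2]-C0),ang(b[:2]-C[:2]))
print('C',C,'P',P,'tip dir',ang(P[:2]-C0),ang(P[:2]-C[:2]),np.hypot(*(P[:2]-C0)))
# jig edges: base right edge (x+ side) at z=.012, base -y edge, rail edge
print('base +x edge',ang(ray(c,f(650,445),.012)-ray(c,f(545,240),.012)))
print('base -y edge',ang(ray(c,f(650,450),.012)-ray(c,f(475,553),.012)))
print('rail',ang(ray(c,f(414,592),.018)-ray(c,f(350,465),.018)), 'rail back',ang(ray(c,f(180,165),.018)-ray(c,f(98,5),.018)))
E
```

```text
line 251.53055937767272 line end r from C0 0.04492891257784036 252.72463924629295 251.3136151646339
C [0.58669725 0.15756506 0.049     ] P [0.58953874 0.09005945 0.022     ] tip dir 273.93750600240264 272.4103145862558 0.06609656893837387
base +x edge 274.5438558989535
base -y edge 3.0152809310962545
rail 271.1897418488641 rail back 271.41513205223293
```

```bash
python3 - <<'E'
from h import *
e=plan((.4886,.0599,.185,62.1),[(190,74,46,9),(190,60,46,2),(190,56.4,46,2),(210,56.4,46,5),(210,75,46,2)])
print(e, (48.86-e[0])/10,(5.99-e[1])/10,(18.5-e[2])/10,(62.1-e[3])/10)
E
```

```text
[[[0.26, 0.93, -1.54], 7.8], [[0.26, 0.92, -1.55], 7.8], [[0.26, 0.93, -1.54], 7.8], [[0.26, 0.92, -1.55], 7.8], [[0.26, 0.93, -1.54], 7.8], [[0.26, 0.92, -1.55], 7.8], [[0.26, 0.93, -1.54], 7.8], [[0.27, 0.92, -1.55], 7.8], [[0.26, 0.93, -1.54], 7.8], [[0.69, 0.12, 0.0], 0.0]]
[[[0.69, 0.12, 0.0], 0.0], [[0.18, 0.03, 0.0], 0.0], [[0.18, 0.03, 0.0], 0.0], [[0.08, -0.38, 0.0], 4.0], [[0.11, -0.38, 0.0], 4.0], [[0.13, -0.37, 0.0], 4.0], [[0.16, -0.36, 0.0], 4.0], [[0.19, -0.35, 0.0], 4.0], [[-0.81, -0.46, 0.0], 0.0], [[-0.81, -0.47, 0.0], 0.0]]
[ 52.    11.85   4.6  152.3 ] -0.3139999999999972 -0.5859999999999994 1.39 -9.02
```

Emit:
drive_tool --series '[[[0.26,0.93,-1.54],7.8],[[0.26,0.92,-1.55],7.8],[[0.26,0.93,-1.54],7.8],[[0.26,0.92,-1.55],7.8],[[0.26,0.93,-1.54],7.8],[[0.26,0.92,-1.55],7.8],[[0.26,0.93,-1.54],7.8],[[0.27,0.92,-1.55],7.8],[[0.26,0.93,-1.54],7.8],[[0.69,0.12,0],0]]'

```text
time: 33.1
ee_pos: [0.5183, 0.1453, 0.0449]
eef_rot: [0.405, 0.914, -0.0, -0.002]
ft_force: [-0.5, -0.8, 0.3]
width: 0.0005
grip_force: 0.0
```

Emit:
drive_tool --series '[[[0.69,0.12,0],0],[[0.18,0.03,0],0],[[0.18,0.03,0],0],[[0.08,-0.38,0],4],[[0.11,-0.38,0],4],[[0.13,-0.37,0],4],[[0.16,-0.36,0],4],[[0.19,-0.35,0],4],[[0,0,0],0],[[0,0,0],0]]'

```text
time: 34.35
ee_pos: [0.5365, 0.1275, 0.0463]
eef_rot: [0.242, 0.97, -0.0, 0.0]
ft_force: [-1.4, -2.3, 1.7]
width: 0.0006
grip_force: 1.4
```

Emit:
drive_tool --series '[[[-0.8,-0.46,0],0],[[-0.8,-0.46,0],0],[[-0.4,-0.73,1.7],-10],[[-0.4,-0.73,1.7],-10],[[-0.4,-0.73,1.7],-10],[[-0.4,-0.73,1.7],-10],[[-0.4,-0.73,1.7],-10],[[-0.4,-0.73,1.7],-10],[[-0.4,-0.73,1.7],-10],[[-0.4,-0.73,1.7],-10]]'

```text
time: 35.6
ee_pos: [0.4877, 0.0602, 0.1825]
eef_rot: [0.81, 0.586, -0.0, 0.0]
ft_force: [0.3, 0.3, 0.8]
width: 0.0006
grip_force: 0.0
```

```bash
python3 look.py; sleep 0; python3 look.py; python3 - <<'E'
from h import *
c=dict(np.load('wl.npz'));print(lineang(c,.053))
cv2.imwrite('pics/w6.png',cv2.resize(c['color'][0:150,200:400,::-1],None,fx=4,fy=4,interpolation=cv2.INTER_CUBIC))
E
```

```text
35.6 [0.48772689 0.06015863 0.182506  ] 71.74490094462939 [0.3 0.3 0.8]
C px [321.39157676  64.30684273] (np.float64(275.58935479626814), np.float32(38.41797), np.float32(241.3252), np.float32(248.51172))
35.65 [0.48844341 0.0598086  0.18440011] 71.24452849649856 [2.5 0.7 3. ]
C px [318.81004938  64.07819967] (np.float64(275.51949222838425), np.float32(38.48828), np.float32(241.35156), np.float32(248.06055))
(np.float64(273.6708171798832), np.float32(38.382812), np.float32(241.34937), np.float32(248.10547))
```

View pics/w6.png

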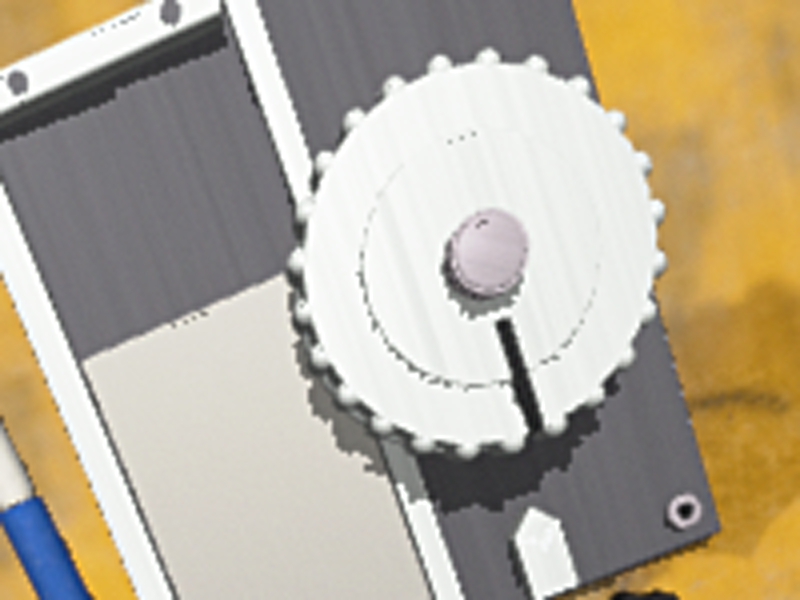

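The crop (4x, offset 200,0) shows the line from (503,320) to (536,430), the pointer tip at (537,508), and the rails from (110,425) to (172,598) and from (248,5) to (310,170). Line and pointer are nearly in line.

```bash
python3 - <<'E'
from h import *
c=dict(np.load('wl.npz'))
f=lambda x,y:((x+.5)/4-.5+200,(y+.5)/4-.5)
R=lambda x,y,z:ray(c,f(x,y),z)[:2]
ang=lambda v:np.degrees(np.arctan2(v[1],v[0]))%360
a=R(503,320,.053);b=R(536,430,.053);P=R(537,508,.022)
print('line',ang(b-a),'len',np.hypot(*(b-a)))
C=R(478,257,.050)
print('C',C,'P',P,np.hypot(*(P-C)),np.hypot(*(P-C0)),'tip dir',ang(P-C),ang(P-C0),'line end',ang(b-C),ang(b-C0))
print('rail',ang(R(310,170,.021)-R(248,5,.021)),'plate L side',ang(R(172,590,.022)-R(85,360,.022)), 'plate end',ang(R(280,275,.022)-R(85,360,.022)))
# stud check: centre of stud at z=.062
print('stud',R(488,252,.062), 'circle', R(480,268,.053))
print('plate +y end',R(183,318,.022),'stop',R(115,130,.018))
# line angle and tip with robust lineang using alternative centre
import h
for cc in (C,[.585,.156],[.586,.157]):
    h.C0=np.array(cc); print(cc,lineang(c,.053),ang(P-h.C0))
E
```

```text
line 272.1741430390912 len 0.02839754723149718
C [0.58535071 0.15607993] P [0.59094773 0.08899394] 0.06731907106498804 0.06726951511200684 tip dir 274.7691726009157 275.07251136149137 line end 272.9477878296445 273.4001052254989
rail 274.62386354604166 plate L side 271.40379616976077 plate end 3.3072990739697152
stud [0.58473791 0.1549196 ] circle [0.58434516 0.15311686]
plate +y end [0.51056105 0.17079635] stop [0.50896678 0.22234661]
[0.58535071 0.15607993] (np.float64(272.99766446030713), np.float32(38.515625), np.float32(241.1853), np.float32(248.01562)) 274.7691726009157
[0.585, 0.156] (np.float64(273.6708171798832), np.float32(38.382812), np.float32(241.34937), np.float32(248.10547)) 275.07251136149137
[0.586, 0.157] (np.float64(271.6766080301888), np.float32(38.51758), np.float32(241.00586), np.float32(248.01514)) 274.16117956905225
```

Line and pointer agree to about 2°. I'll move behind the plate and check this with the top camera, now unobstructed, before pushing.

Emit:
drive_tool --series '[[[0.4,-0.4,-0.4],2.7],[[0.4,-0.4,-0.4],2.7],[[0.4,-0.4,-0.4],2.7],[[0.4,-0.4,-0.4],2.7],[[0.4,-0.4,-0.4],2.7],[[0.4,-0.4,-0.4],2.7],[[0.4,-0.4,-0.4],2.7],[[0.2,-0.2,-0.4],2],[[0,0,0],0],[[0,0,0],0]]'

```text
time: 36.95
ee_pos: [0.5183, 0.0308, 0.1502]
eef_rot: [0.688, 0.725, 0.0, 0.0]
ft_force: [-0.1, 0.5, -1.1]
width: 0.0002
grip_force: 0.0
```

```bash
python3 look.py; python3 - <<'E'
from bench import r,vision
from h import *
c=vision.camera('top'); s=vision.camera('scene'); w=dict(np.load('wl.npz')); np.savez('t7.npz',**c); np.savez('s7.npz',**s)
for n,k in (('top',c),('scene',s),('wrist',w)): print(n,lineang(k,.053))
a=cv2.resize(s['color'][130:235,180:300],(480,420),interpolation=cv2.INTER_CUBIC)
p=proj(w,[*C0,.05]); print('w C px',p)
y0=0; x0=int(min(max(p[0]-50,0),432)); b=cv2.resize(w['color'][0:140,x0:x0+106],(318,420),interpolation=cv2.INTER_CUBIC); print('x0',x0)
cv2.imwrite('pics/m7.png',np.hstack([a,b])[...,::-1])
E
```

```text
36.95 [0.51828425 0.03076838 0.15024326] 93.01792897478407 [-0.1  0.5 -1.1]
C px [342.60346513  56.77741151] (np.float64(275.69039814916346), np.float32(44.539062), np.float32(240.32715), np.float32(248.0))
top (np.float64(271.92233129795284), np.float32(65.68945), np.float32(187.27539), np.float32(193.7749))
scene (np.float64(121.19897240801707), np.float32(6.201172), np.float32(8.573975), np.float32(154.53906))
wrist (np.float64(273.89417116766435), np.float32(44.645508), np.float32(240.18945), np.float32(248.0))
w C px [342.60346513  56.77741151]
x0 292
```

View pics/m7.png

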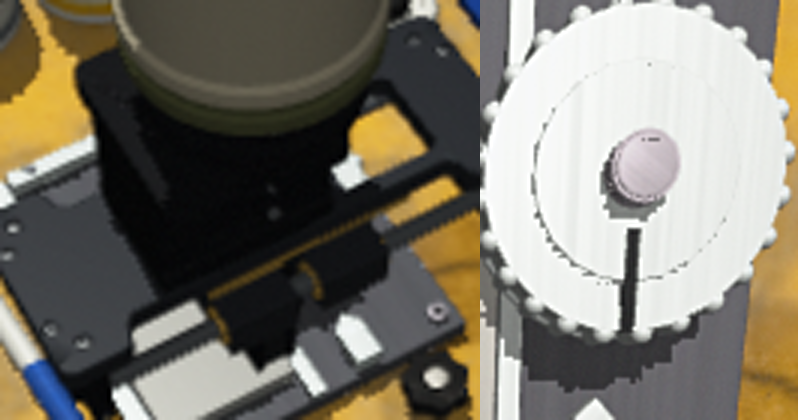

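The right pane (wrist, 3x, offset 292,0) shows the line from (633,230) to (627,330), the pointer tip at (597,400) and the jig's right edge from (777,20) to (745,350). The left pane is mostly hidden by the arm.

```bash
python3 - <<'E'
from h import *
w=dict(np.load('wl.npz'))
f=lambda x,y:((x-480+.5)/3-.5+292,(y+.5)/3-.5)
R=lambda x,y,z:ray(w,f(x,y),z)[:2]
ang=lambda v:np.degrees(np.arctan2(v[1],v[0]))%360
a=R(633,230,.053);b=R(627,330,.053);P=R(597,400,.022);C=R(638,168,.049);S=R(648,163,.063)
print('line',ang(b-a),'C',C,'stud',S,'P',P,'tip dir',ang(P-C),np.hypot(*(P-C)),'end',ang(b-C),'edge',ang(R(745,350,.012)-R(777,20,.012)))
t=dict(np.load('top0.npz')); t7=dict(np.load('t7.npz'))
# jig edge angles from original top image via line fit on jig/wood boundary
g=cv2.cvtColor(t['color'],cv2.COLOR_RGB2HSV); wood=((g[...,0]>12)&(g[...,0]<30)&(g[...,1]>110))
u=np.arange(200,280); rowtop=[np.argmin(wood[150:175,i])+150-.5 for i in u]
X=np.array([ray(t,(i,v),.012)[:2] for i,v in zip(u,rowtop)]); 
k=cv2.fitLine(X.astype(np.float32),cv2.DIST_HUBER,0,.001,.001).ravel(); print('+x edge from top',ang(k[:2]),ang(-k[:2]))
g7=cv2.cvtColor(t7['color'],cv2.COLOR_RGB2GRAY); print(g7[182:194,258:288])
E
```

```text
line 273.7187222267654 C [0.58668814 0.15721372] stud [0.58533033 0.15523013] P [0.58975376 0.08948076] tip dir 272.591461312121 0.0678022956295403 end 271.7668514806631 edge 273.5939290723983
+x edge from top 273.39154 93.391525
[[188 179 150  98  43  26  29  30  42  56  63  64  62  63  76  91  95 101
  107 113 117 115 114 114 100  69  47  62  78  81]
 [141 135 112  71  34  26  27  29  32  41  55  60  63  80 117 145 154 155
  158 163 164 163 163 161 140  88  48  55  69  78]
 [ 62  65  54  35  25  26  27  28  28  31  46  63  83 123 162 184 188 186
  184 182 183 182 182 180 156  98  50  51  60  68]
 [ 87  92  71  42  26  28  29  28  27  30  46  75 119 166 187 192 193 193
  188 185 185 184 185 183 161 103  51  52  58  59]
 [158 158 132  82  37  26  26  27  28  29  46  77 127 173 191 192 193 195
  190 187 186 185 186 184 161 105  52  51  57  57]
 [189 187 164 111  49  25  28  30  28  31  45  65  96 143 177 192 197 197
  194 191 191 190 189 187 166 107  52  50  58  58]
 [190 181 155 106  49  26  28  28  27  30  45  58  68  97 141 176 192 193
  191 188 187 186 188 185 164 109  54  51  58  59]
 [187 165 116  70  36  27  26  28  28  30  39  51  57  65  92 126 147 150
  150 149 147 147 147 147 132  91  54  54  60  59]
 [186 151  79  34  24  26  28  28  27  27  33  48  58  58  60  67  72  72
   73  73  72  72  74  77  73  60  52  64  69  63]
 [183 144  71  26  24  27  27  28  28  30  40  53  61  62  59  57  54  54
   54  54  54  54  56  57  58  54  57  79  85  68]
 [181 147  84  36  27  29  29  28  29  40  53  63  65  63  64  62  63  63
   63  64  63  63  63  63  63  59  63  87  97  74]
 [182 150  98  42  27  30  29  29  31  47  62  67  65  66  65  65  65  65
   64  65  65  63  65  64  64  62  59  78  91  80]]
```

Line (272–273.7°) and pointer (272.6–273.5°) match to within about 1°. Now I'll push the plate.

Emit:
drive_tool --series '[[[0,0,-2.5],0],[[0,0,-2.5],0],[[0,0,-2.5],0],[[0,0,-2.5],0],[[0,0,-2.5],0],[[0,0,0],0],[[-0.05,1,0],0],[[-0.05,1,0],0],[[-0.05,1,0],0],[[-0.03,0.6,0],0]]'

```text
time: 38.35
ee_pos: [0.5168, 0.067, 0.0257]
eef_rot: [0.688, 0.726, -0.0, 0.001]
ft_force: [-1.2, -3.5, 2.0]
width: 0.0007
grip_force: 1.3
```

Emit:
drive_tool --series '[[[-0.03,0.6,0],0],[[-0.03,0.6,0],0],[[-0.03,0.6,0],0],[[-0.03,0.6,0],0],[[-0.03,0.6,0],0],[[-0.03,0.6,0],0],[[-0.03,0.6,0],0],[[-0.03,0.6,0],0],[[-0.03,0.6,0],0],[[0,0,0],0]]'

```text
time: 39.6
ee_pos: [0.5136, 0.1216, 0.0253]
eef_rot: [0.688, 0.726, 0.0, -0.0]
ft_force: [-0.7, -0.4, 0.4]
width: 0.0004
grip_force: 0.0
```

Emit:
drive_tool --series '[[[-0.01,0.25,0],0],[[-0.01,0.25,0],0],[[-0.01,0.25,0],0],[[-0.01,0.25,0],0],[[0,0.2,0],0],[[0,0.2,0],0],[[0,0,0],0],[[0,0,0],0],[[0,0,0],0],[[0,0,0],0]]'

```text
time: 40.85
ee_pos: [0.5143, 0.127, 0.0249]
eef_rot: [0.69, 0.723, -0.005, 0.003]
ft_force: [-3.2, -26.7, 13.3]
width: 0.0006
grip_force: 13.3
```

The force has risen to 27 N at the predicted home position. I'll withdraw and check.

Emit:
drive_tool --series '[[[0.01,-0.3,0],0],[[0.03,-0.5,0],0],[[0.05,-1,0],0],[[0.1,-2,0],0],[[0.1,-2,0],0],[[0.1,-2,1],0],[[0,-2,3],0],[[0,-2,4],0],[[0,-1.5,4],0],[[0,-1,3],0]]'

```text
time: 42.1
ee_pos: [0.5176, -0.0091, 0.1768]
eef_rot: [0.689, 0.725, 0.0, 0.0]
ft_force: [1.3, 0.0, -0.0]
width: 0.0005
grip_force: 0.0
```

Emit:
drive_tool --series '[[[-1,-4,1],0],[[-1,-5,1],0],[[-1,-5,1],0],[[-1,-5,0],0],[[-1,-5,0],0],[[-1,-5,0],0],[[0,0,0],0],[[0,0,0],0],[[0,0,0],0],[[0,0,0],0]]'

```text
time: 43.35
ee_pos: [0.4578, -0.2975, 0.2054]
eef_rot: [0.688, 0.726, -0.0, 0.0]
ft_force: [0.2, -0.0, -0.1]
width: 0.0003
grip_force: 0.0
```

```bash
python3 - <<'E'
from bench import r,vision
from h import *
s=r.read_state(); print(s['time'],s['ee_pos'],s['ft_force'])
c=vision.camera('top'); print(lineang(c,.053)); np.savez('t9.npz',**c)
cv2.imwrite('pics/t9.png',cv2.resize(c['color'][148:262,165:310,::-1],None,fx=5,fy=5,interpolation=cv2.INTER_CUBIC))
E
```

```text
43.35 [ 0.45778816 -0.29754792  0.20542449] [ 0.18291    -0.04222439 -0.13707006]
(np.float64(271.91714383009105), np.float32(66.33887), np.float32(187.26001), np.float32(193.47461))
```

View pics/t9.png

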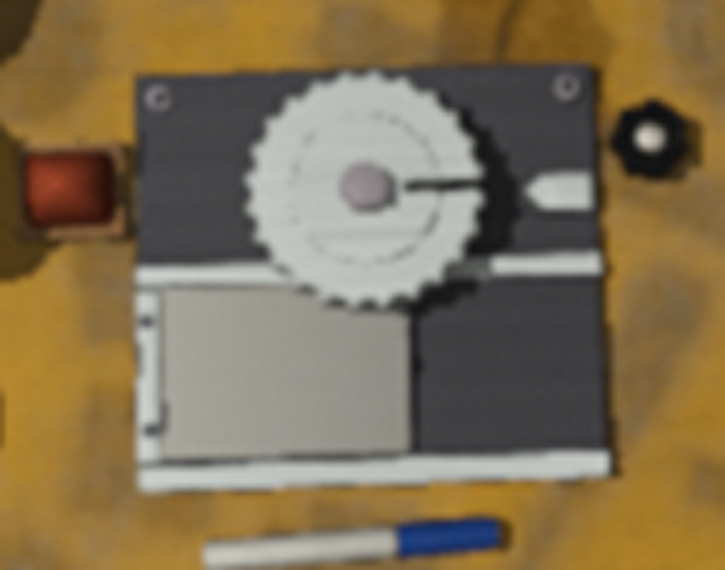

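The final top view shows the plate (x 162–411) lying against the stop, the line from (405,187) to (483,183) pointing at the pointer tip (525,190), and the bystanders in view (pad, knob, marker) where they were.

```bash
python3 -c "
from bench import r
print(r.close_job())"
```

```text
the job is handed in; nothing more can be done
None
```

I rolled the collar counter-clockwise until its line met the pointer for the second time (within about 1–2° by camera), then pushed the plate home against the end stop and handed the job in at about 43 s; no verdict came back.

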